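# Card the carousel and bring the red jar to the front

### The job

Put the red jar on issue: take the red card out of the grey rack and slide it upright, fully home, into the card slot at the front of the supply carousel, and let go of it. Then turn the carousel until the jar with the red lid stands at the front, squarely behind the card, and finish while keeping a firm hold of the carousel so that it stays still there: do not let go at the end. Leave the blue card and the other things on the table where they are.

Things in the scene. Friction and masses are not known exactly. Their poses are not given: they have to be found in the camera images.
- foot: White fixed foot of the supply carousel, bolted to the table. Origin on the table surface, on the turning axis; z up; its -x axis points to the front, where a 90 mm wide tongue reaches out to 188 mm from the axis and carries the card slot. A short black line on the tongue marks the front.
- slot_mouth (a point): Centre of the mouth of the card slot's straight part, 42 mm above the table, 165 mm in front of the turning axis; axes as the foot's. White pocket, inside 7.5 mm (x) by 64 mm (y), floor 30 mm below this point. Above, two lips flare outward 30 degrees to about 21 mm apart and end 12 mm above this point. Outside 80 by 33 mm. A card fully home has its centre 15 mm above this point.
- turntable: Steel tray, 220 mm across, top 24 mm above the table; turns on the foot's axis with light friction (0.06 N m) and stays where left; stops 5 rad either way from red jar at the rear. Origin on the axis, 16 mm up; x axis points to the red jar. Four fixed clear jars, 50 mm wide, 118 mm up to their 53 mm lids, 72 mm from the axis: counter-clockwise red lid and band, white, blue, white.
- red_jar (a point): Centre of the top of the red lid, 72 mm from the turning axis, 118 mm above the table. At the front this point lies on the line from the turning axis to the slot.
- knob (a point): Middle of the turntable's black round knob, on the turning axis, 164 mm above the table. The knob is 44 mm in diameter, spans 146 to 182 mm above the table and is fixed to the turntable through a 28 mm column, so gripping and twisting it turns the carousel.
- rack: Grey fixed card rack, 125 mm (x) by 96 mm (y), 34 mm high. Origin centre of its underside on the table. Two slots at x = -37 and +37 mm, each 8.5 mm along x and 65 mm along y, floor 10 mm above the table, hold the red and the blue card upright, either in either slot.
- red_card_mid (a point): Centre of the red card, a stiff plastic plate 5 mm thick (along its x), 60 mm wide (along y) and 90 mm high (z, upright), 35 g, the same on both faces. In the rack its centre is 55 mm and its top edge 100 mm above the table.
- blue_card_mid (a point): Centre of the blue card, same size, in the rack's other slot; it must stay there.
- spirit: Clear bottle with blue cap, 62 mm diameter, 170 mm tall; origin at its underside. Leave alone.
- sanitiser: Clear pump bottle with green pump, 72 mm diameter, 192 mm tall; origin at its underside. Leave alone.
- steel_bowl: Small steel bowl, 110 mm across, 45 mm high; origin at its underside. Leave alone.
- cotton_jar: Glass jar with steel lid, 76 mm diameter, 110 mm tall; origin at its underside. Leave alone.
- drops: Small amber bottle with white cap, 40 mm diameter, 85 mm tall; origin at its underside. Leave alone.
There are look-alikes about, which are no part of the job. Of the things that look like the part that bears red_card_mid, the middle-sized one is meant.

How it is judged (in metres and radians):
On the way, in this order (a step that is already met when the one before it is completed fails the run):
1. the red card stands fully home in the carousel's slot, let go (horizontal distance between red_card_mid and slot_mouth below 0.009 m and z of red_card_mid in the frame of slot_mouth between 0.008 and 0.019 m and angle between red_card_mid's own z axis and vertical below 0.14 rad and angle between the x axis of red_card_mid and the x axis of foot, either way round below 0.15 rad and contact force between the fingers and red_card below 0.1 N), for 0.2 s.
2. the red jar has been turned to the front (y of red_jar in the frame of foot between -0.009 and 0.009 m and x of red_jar in the frame of foot below -0.05 m), for 0.2 s.
At the end, for the whole second after the job is handed in: Red card upright and square in the front slot, within 4 mm of fully home, not touched by the robot; centre of the red lid within 9 mm sideways of the line from turning axis to slot, at the front; turntable still (under 0.05 rad/s) and held by the fingers with over 3 N (all of step 1 and all of step 2 and angular speed of turntable below 0.05 rad/s and contact force between the fingers and turntable above 3 N and contact force between the arm and red_card below 0.1 N); the arm keeps its last pose, push and grip.
It fails at once if another thing on the table is shifted by more than 25 mm or tipped (distance of any of spirit, sanitiser, steel_bowl, cotton_jar, drops from where it was at the start of the episode above 0.025 m or angle between any of spirit, sanitiser, steel_bowl, cotton_jar, drops's own z axis and vertical above 0.35 rad).
It fails at once if the blue card is taken from its slot or shifted by more than 20 mm (distance of blue_card_mid from where it was at the start of the episode above 0.02 m).
It also fails if it takes over 46 s, if anything falls off the work surface, if the arm or the gripper's body presses on something with over 40 N, if the wrist force passes 120 N, or if a joint passes its speed limit or range.

### The arm

A 6-joint arm with a two-finger parallel gripper is mounted at the origin on the work surface. World frame = base frame: x ahead of the robot, y to its left, z up, the work surface at z = 0. Lengths are in mm, angles in rad, forces in N, time in s.
With the tool pointing down it reaches from about 350 to 975 mm from the base axis. Payload 7.1 kg.
Tool frame: the origin (TCP) lies midway between the tips of the shut fingers; the grasp point (between the pads) lies 19 mm behind it; z points along the fingers, x is the direction in which the jaws open and shut, and the axes are right-handed (so a half turn about z gives the same grasp; the last joint's range is limited). The gripper opens to 88 mm and grips with 3 to 60 N. Pads are 20 mm wide; open, the fingers measure 115 mm over their backs; the gripper's body (75 mm by 178 mm) begins 61 mm behind the grasp point.
Start: joints at [-1.187, 0.423, 1.63, -0, 1.089, -0.019], TCP at [245.013, -574.955, 222.675] pointing down, gripper open.
Joint ranges: [-3, 3], [-0.9, 2.11], [0.09, 2.58], [-1.31, 4.45], [0.11, 2.69], [-2.54, 2.54]. Speed limits (rad/s): [2.39, 2.39, 3.01, 3.14, 3.14, 3.14].

### API

Orientations are given as a rotation vector (axis times angle).
In Python, from workcell import telemetry, imaging, ticket gives the robot as it stands.
- The arm moves only by the tool jog_arm, never from a script. Its arguments are lists of equal length, an entry for each row: "travel": the shift along the world's x, y, z in units of 400 mm (1.0 is 400 mm), a list of three; "dr": the turn, a rotation vector about the world's x, y, z in units of 90 degrees (1.0 is 90 degrees), a list of three. In form: {"travel": [[tx, ty, tz], ...], "dr": [[wx, wy, wz], ...]}. A call has exactly 10 rows; each row is the pose to reach, as a shift and turn from the pose measured when the call began; what a row does not reach only later rows make up. A row lasts 1/10 s, in which the tool goes at most 50 mm and 8.59 degrees, less where a joint would pass 70% of its speed; a pose out of reach is approached as far as the arm can. A call with a number of a shift or a turn outside -1 to 1 is refused whole. A call with a gripper value outside its range is refused whole. "hand" is the opening, from -1 (shut) to 1 (fully open), set as the call begins (left out, the last holds). The fingers move at their own pace and stop on an object; the grip force is fixed at half the most. Time passes only in rows, so rows that repeat a pose let the fingers close, or fill a call up. It gives the time, the measured TCP pose, the force and the opening at its end, in the units of the state.
- telemetry.get_obs(): the state, without advancing time (a new reading comes with each control period).
- imaging.get_image(name): name is "side" or "top" or "wrist"; returns a dict with "pixels" (420x560x3 uint8, red, green, blue), "range_z" (420x560 float32, mm along the optical axis (not along the pixel's ray), 0 where there is no reading), "fx", "fy", "cx", "cy" (pixels), "k1" (the pictures are not rectified: a ray, as slopes to the right and down, at radius r is drawn at 1 + k1 r^2 times it, then the intrinsics apply), "extrinsics" (4x4, takes a point from world to camera coordinates). Camera axes: x right, y down, z forward; pixel columns grow to the right and rows downward; lengths in mm; the calibration is good to about 2 mm. A picture is of the moment at which its call begins.
- ticket.close_job(): hands the job in, once; it reports no verdict.
The state is a dict: "t": time; "qpos": joint angles; "qvel": joint speeds; "joint_torque": joint torques, N m; "ee_pos": TCP position; "orientation": TCP orientation; "ft_force": force on the tool from outside, world axes, zero at the start; "moment": the same for the moment, N m; "width": finger opening in mm.
Only numpy, scipy, OpenCV 4.12 (cv2) and the standard library are available. Lean on these libraries where they do the work, as an engineer would, in place of code of your own. Each camera call takes 0.05 s, during which the arm holds its last target. There are 200 camera calls.

## Working session

There is one attempt and no reset: what is moved stays moved. The work goes in short steps, Python scripts to look and compute and a tool call to move; the robot and the scene stay as the last step left them, time stands still between calls to the robot, and variables do not carry over. Pictures are saved under pics/ and viewed, about 8 in all and at most 12, crops included, and the job is handed in when it is done.

Besides the shell and the picture viewer there is one more tool, called after "Emit:" as name(argument=value, ...) on one line, values as JSON. jog_arm: Moves the arm, as the interface text tells. Its arguments: {"type":"object","properties":{"travel":{"type":"array"},"dr":{"type":"array"},"hand":{"type":"number"}},"required":["travel","dr"]}

```bash
mkdir -p pics; cat > h.py <<'E'
import numpy as np, cv2
from workcell import telemetry, imaging, ticket
def shot(n):
    d=imaging.get_image(n); np.savez(f'{n}.npz',**d); return d
def save(d,name,box=None,scale=1):
    im=cv2.cvtColor(d["pixels"],cv2.COLOR_RGB2BGR)
    if box: im=im[box[1]:box[3],box[0]:box[2]]
    cv2.imwrite('pics/'+name,cv2.resize(im,None,fx=scale,fy=scale,interpolation=cv2.INTER_CUBIC))
def world(d):
    """world xyz of each pixel (420,560,3); nan where no depth"""
    K=np.array([[d["fx"],0,d["cx"]],[0,d["fy"],d["cy"]],[0,0,1]],float)
    v,u=np.mgrid[0:420,0:560].astype(float)
    p=cv2.undistortPoints(np.stack([u.ravel(),v.ravel()],1)[:,None],K,np.array([float(d["k1"]),0,0,0]))[:,0]
    z=np.array(d["range_z"],float).ravel(); z[z==0]=np.nan
    c=np.c_[p*z[:,None],z]; E=np.array(d["extrinsics"])
    return ((c-E[:3,3])@E[:3,:3]).reshape(420,560,3)
E
python3 - <<'E'
from h import *
for n in("top","side"):
    d=shot(n); save(d,n+'1.png',None,1.4); print(n,d["fx"],d["k1"],d["extrinsics"])
print(telemetry.get_obs())
E
```

```text
top 393.81984367383836 -0.04981649136646634 [[-6.88724221e-03 -9.99928416e-01 -9.78407506e-03  1.63826689e+01]
 [-9.97752966e-01  7.52369307e-03 -6.65763652e-02  5.90192100e+02]
 [ 6.66452118e-02  9.30356236e-03 -9.97733361e-01  1.37160203e+03]
 [ 0.00000000e+00  0.00000000e+00  0.00000000e+00  1.00000000e+00]]
side 418.46025566363556 -0.11237534789218807 [[-9.66066361e-01 -2.57662985e-01  1.80436314e-02  5.49045395e+02]
 [-2.09445725e-01  7.40570187e-01 -6.38504726e-01  2.01430934e+02]
 [ 1.51156458e-01 -6.20617099e-01 -7.69406357e-01  1.06275525e+03]
 [ 0.00000000e+00  0.00000000e+00  0.00000000e+00  1.00000000e+00]]
{'t': 0.1, 'qpos': array([-1.18701610e+00,  4.23782517e-01,  1.63060385e+00, -3.97333633e-05,
        1.08858362e+00, -1.90317061e-02]), 'qvel': array([-0.00061228, -0.0007769 , -0.00181178, -0.00100988, -0.00121542,
       -0.00083006]), 'joint_torque': array([-4.49522804e-04, -5.45608377e+01, -2.74323660e+01,  6.44507795e-02,
        1.88191503e-02, -8.18074568e-06]), 'ee_pos': array([ 244.81332808, -574.51705787,  221.97194489]), 'orientation': array([-2.62031880e+00,  1.73170585e+00,  1.81284698e-03]), 'ft_force': array([-0.37753239,  0.33130788, -0.22670167]), 'moment': array([-0.07631831,  0.05287193,  0.01820101]), 'width': 87.58732421704158}
```

View pics/top1.png

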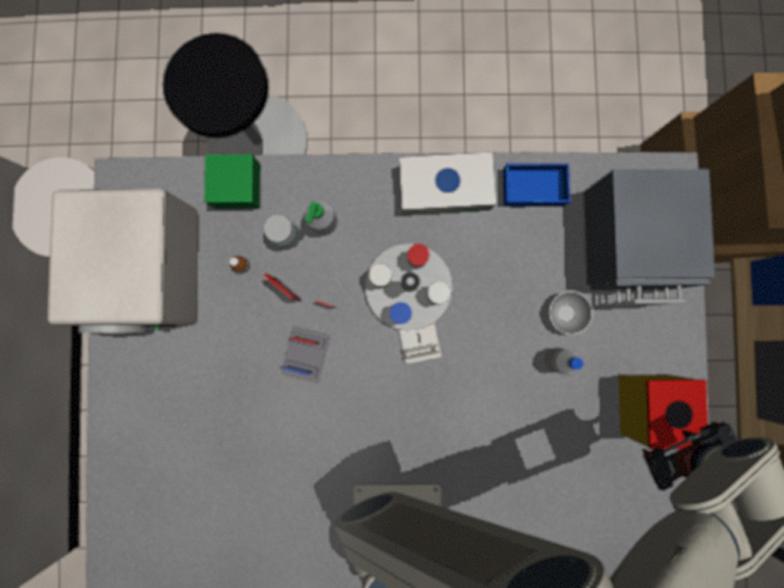

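View pics/side1.png

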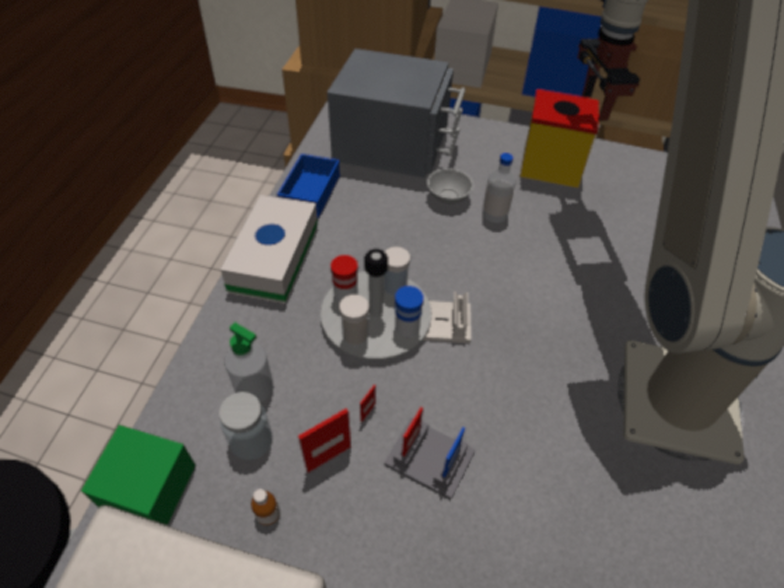

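The three red plates in the top picture (displayed pixels) are a large loose one at (281,287), a small loose one at (324,304) and one in the grey rack at (304,341). The rack's card is the middle-sized one and the one described. Its blue neighbour is at (297,370), the knob at (410,282), the red lid at (418,255) and the slot at (421,352).

```bash
python3 - <<'E'
from h import *
for n in("top","side"):
    d=dict(np.load(n+'.npz')); W=world(d); hsv=cv2.cvtColor(d["pixels"],cv2.COLOR_RGB2HSV).astype(int)
    H,S,V=hsv[...,0],hsv[...,1],hsv[...,2]; x,y,z=W[...,0],W[...,1],W[...,2]
    red=((H<8)|(H>172))&(S>130)&(V>60); blue=(H>100)&(H<130)&(S>120)&(V>50)
    ws=(x>250)&(x<800)&(y>-250)&(y<450)&(z>5)
    for nm,m in(("red",red&ws),("blue",blue&ws)):
        k,l,st,c=cv2.connectedComponentsWithStats(m.astype(np.uint8))
        for i in range(1,k):
            if st[i,4]<8: continue
            P=W[l==i]; T=P[P[:,2]>np.nanpercentile(P[:,2],90)-8]
            r=cv2.minAreaRect(T[:,:2].astype(np.float32))
            print(n,nm,c[i].round(),st[i,4],'mean',P.mean(0).round(),'zmax',P[:,2].max().round(),'rect',np.round(r[0]),np.round(r[1]),round(r[2]))
    # knob
    m=(V<70)&(z>165)&(z<200)&ws
    print(n,'knob',W[m].mean(0),m.sum())
    # rack top
    m=(z>28)&(z<40)&(x>300)&(x<520)&(y>100)&(y<300)&(S<90)
    r=cv2.minAreaRect(W[m][:,:2].astype(np.float32)); print('rack',m.sum(),r)
d=dict(np.load('side.npz')); save(d,'crop_side.png',(260,270,350,360),6)
E
```

```text
top red [298. 182.] 171 mean [671. -53. 118.] zmax 126.0 rect [671. -53.] [43. 49.] 44
top red [199. 204.] 73 mean [599. 273. 123.] zmax 135.0 rect [600. 274.] [82.  7.] 48
top red [216. 243.] 20 mean [472. 221.  98.] zmax 106.0 rect [471. 221.] [49.  3.] 76
top blue [286. 223.] 159 mean [535. -10. 119.] zmax 125.0 rect [534. -10.] [43. 43.] 90
top knob [600.7698428  -30.85051864 182.39655514] 64
rack 201 ((433.85455322265625, 228.57232666015625), (81.91387176513672, 99.59806060791016), 75.50028991699219)
side red [245. 191.] 283 mean [668. -49. 116.] zmax 123.0 rect [669. -53.] [50. 52.] 62
side red [246. 203.] 43 mean [662. -34.  84.] zmax 93.0 rect [662. -34.] [38. 12.] 20
side red [262. 287.] 105 mean [557. 178.  45.] zmax 69.0 rect [557. 174.] [39.  5.] 73
side red [294. 307.] 142 mean [469. 228.  86.] zmax 106.0 rect [468. 222.] [57.  6.] 76
side red [232. 313.] 834 mean [596. 277.  80.] zmax 132.0 rect [598. 275.] [84.  9.] 49
side blue [291. 214.] 324 mean [533.  -8. 114.] zmax 123.0 rect [532. -11.] [49. 53.] 5
side blue [291. 227.] 39 mean [529.  10.  84.] zmax 90.0 rect [529.   9.] [36. 10.] 6
side blue [323. 322.] 119 mean [398. 246.  83.] zmax 103.0 rect [398. 240.] [60.  5.] 77
side knob [615.06526999  -2.3797309  178.58951173] 214
rack 427 ((432.62103271484375, 230.34584045410156), (82.3561019897461, 97.63675689697266), 75.5299072265625)
```

View pics/crop_side.png

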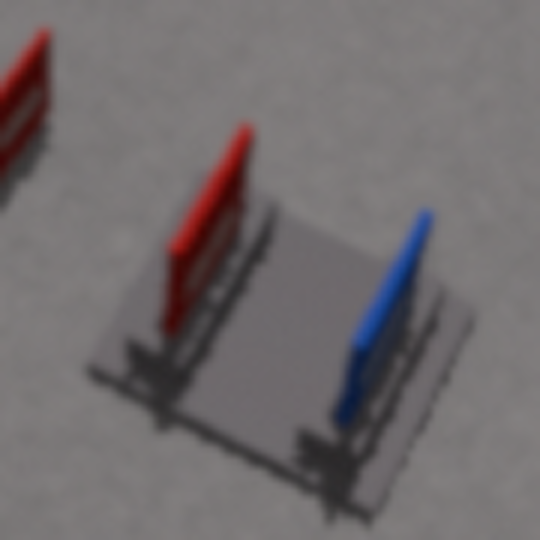

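The crop confirms it: the red card stands in the rack slot at its left (about (210,210)), with the blue one at (390,310). Next I'll measure the slot.

```bash
python3 - <<'E'
from h import *
ax=np.array([602,-31.3])
for n in("top","side"):
    d=dict(np.load(n+'.npz')); W=world(d); x,y,z=W[...,0],W[...,1],W[...,2]
    R=np.hypot(x-ax[0],y-ax[1])
    m=(z>35)&(z<62)&(R>125)&(R<215)&(x<520)&(abs(y+31)<110)
    P=W[m]; print(n,m.sum(),P.mean(0),cv2.minAreaRect(P[:,:2].astype(np.float32)))
    m=(z>5)&(z<30)&(R>120)&(R<200)&(x<520)&(abs(y+31)<110); P=W[m]
    print(m.sum(),cv2.minAreaRect(P[:,:2].astype(np.float32)),np.median(P[:,2]))
from scipy.spatial.transform import Rotation as Ro
o=telemetry.get_obs(); print(Ro.from_rotvec(o['orientation']).as_matrix().round(3))
E
```

```text
top 147 [440.1583177  -61.84604681  49.25752182] ((440.76263427734375, -62.18050765991211), (26.971431732177734, 79.8347396850586), 10.747457504272461)
417 ((458.52667236328125, -33.97991180419922), (108.85945892333984, 219.77874755859375), 3.6015994548797607) 12.082296857059745
side 214 [436.00451004 -60.66518231  47.69820415] ((437.59814453125, -63.86166763305664), (25.325416564941406, 83.67784118652344), 9.976363182067871)
566 ((453.3309631347656, -53.44544982910156), (92.340576171875, 171.14590454101562), 1.9167784452438354) 12.432116167507562
[[ 0.392 -0.92  -0.001]
 [-0.92  -0.392  0.001]
 [-0.001  0.    -1.   ]]
```

Emit:
jog_arm(travel=[[0,0,0.1],[0.1,0.3,0.12],[0.28,0.95,0.12],[0.28,0.95,0.12],[0.28,0.95,0.12],[0.28,0.95,0.12],[0.28,0.95,0.12],[0.28,0.95,0.12],[0.28,0.95,0.12],[0.28,0.95,0.12]], dr=[[0,0,0],[0,0,0.1],[0,0,0.3],[0,0,0.3],[0,0,0.3],[0,0,0.3],[0,0,0.3],[0,0,0.3],[0,0,0.3],[0,0,0.3]], hand=0.0)

```text
t: 1.1
ee_pos: [357.2, -190.1, 269.9]
orientation: [-2.954, 1.063, 0.003]
ft_force: [-0.1, -0.6, -0.5]
width: 43.6
```

Emit:
jog_arm(travel=[[0.28,1,-0.15],[0.28,1,-0.15],[0.28,1,-0.15],[0.28,1,-0.15],[0.28,1,-0.15],[0.28,1,-0.15],[0.28,1,-0.15],[0.28,1,-0.15],[0.28,1,-0.15],[0.28,1,-0.15]], dr=[[0,0,0.1],[0,0,0.2],[0,0,0.28],[0,0,0.28],[0,0,0.28],[0,0,0.28],[0,0,0.28],[0,0,0.28],[0,0,0.28],[0,0,0.28]])

```text
t: 2.1
ee_pos: [470.0, 211.8, 208.9]
orientation: [-3.116, 0.389, 0.004]
ft_force: [0.6, -0.2, -0.6]
width: 43.8
```

```bash
cat > wr.py <<'E'
from h import *
import sys
from scipy.spatial.transform import Rotation as Ro
def state():
    o=telemetry.get_obs(); R=Ro.from_rotvec(o['orientation']).as_matrix()
    print('tcp',o['ee_pos'].round(1),'phi',np.degrees(np.arctan2(R[1,0],R[0,0])).round(2),'tilt z',R[:,2].round(3),'q',o['qpos'].round(2),'w',round(o['width'],1),'f',o['ft_force'].round(1),'t',round(o['t'],2)); return o
E
python3 - <<'E'
from wr import *
state(); d=shot('wrist'); save(d,'w1.png',None,1.2); W=world(d)
px=d["pixels"]; hsv=cv2.cvtColor(px,cv2.COLOR_RGB2HSV).astype(int); H,S,V=hsv[...,0],hsv[...,1],hsv[...,2]
x,y,z=W[...,0],W[...,1],W[...,2]
for nm,m in(('red',((H<8)|(H>172))&(S>130)&(V>50)),('blue',(H>100)&(H<130)&(S>120)&(V>40))):
    k,l,st,c=cv2.connectedComponentsWithStats(m.astype(np.uint8))
    for i in range(1,k):
        if st[i,4]<60: continue
        P=W[l==i]; P=P[np.isfinite(P).all(1)]
        if len(P)<20: continue
        T=P[P[:,2]>np.percentile(P[:,2],98)-4]; print(nm,c[i].round(),st[i,4],P[:,2].max().round(1),cv2.minAreaRect(T[:,:2].astype(np.float32)))
E
```

```text
tcp [470.  211.8 208.9] phi -14.23 tilt z [-0.003  0.001 -1.   ] q [0.4  0.28 1.88 0.   0.98 0.65] w 43.8 f [ 0.6 -0.2 -0.6] t 2.1
red [404. 101.] 3446 131.6 ((600.0855102539062, 275.9735107421875), (85.8966293334961, 8.233198165893555), 49.50175857543945)
red [279. 191.] 307 102.9 ((471.515625, 221.71041870117188), (59.069435119628906, 4.780551910400391), 75.81819152832031)
red [368. 207.] 155 68.8 ((560.2095336914062, 175.22894287109375), (42.61576461791992, 4.476168155670166), 72.44758605957031)
blue [207. 189.] 690 102.4 ((399.6238098144531, 239.67552185058594), (59.24943542480469, 5.34429931640625), 75.82572937011719)
```

View pics/w1.png

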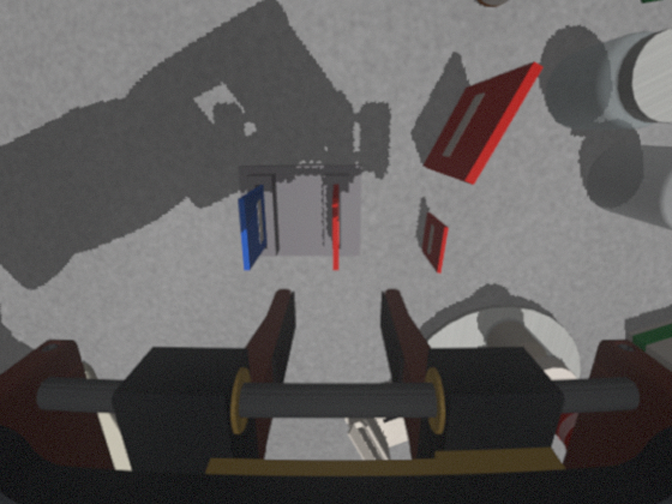

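The wrist picture shows the red rack card at (335,225), centred between the fingers at (285..390), with the blue one clear at (252,225). Its centre measures (471.5, 221.7) mm. I'm descending now.

Emit:
jog_arm(travel=[[0.004,0.025,-0.05],[0.004,0.025,-0.14],[0.004,0.025,-0.22],[0.004,0.025,-0.28],[0.004,0.025,-0.32],[0.004,0.025,-0.35],[0.004,0.025,-0.367],[0.004,0.025,-0.367],[0.004,0.025,-0.367],[0.004,0.025,-0.367]], dr=[[0,0,0],[0,0,0],[0,0,0],[0,0,0],[0,0,0],[0,0,0],[0,0,0],[0,0,0],[0,0,0],[0,0,0]])

```text
t: 3.15
ee_pos: [471.5, 220.3, 63.1]
orientation: [-3.116, 0.39, 0.003]
ft_force: [0.9, -0.1, -0.5]
width: 44.2
```

Emit:
jog_arm(travel=[[0,0,0],[0,0,0],[0,0,0],[0,0,0],[0,0,0],[0,0,0],[0,0,0],[0,0,0],[0,0,0],[0,0,0]], dr=[[0,0,0],[0,0,0],[0,0,0],[0,0,0],[0,0,0],[0,0,0],[0,0,0],[0,0,0],[0,0,0],[0,0,0]], hand=-1)

```text
t: 4.15
ee_pos: [471.5, 220.3, 63.1]
orientation: [-3.116, 0.39, 0.003]
ft_force: [0.1, 0.5, -0.1]
width: 4.6
```

Emit:
jog_arm(travel=[[0,0,0.06],[0,0,0.15],[0,0,0.25],[0,0,0.3],[-0.04,-0.1,0.3],[-0.04,-0.2,0.3],[-0.04,-0.3,0.3],[-0.04,-0.4,0.3],[-0.04,-0.5,0.3],[-0.04,-0.6,0.3]], dr=[[0,0,0],[0,0,0],[0,0,0],[0,0,0],[0,0,0.05],[0,0,0.1],[0,0,0.15],[0,0,0.2],[0,0,0.25],[0,0,0.278]])

```text
t: 5.15
ee_pos: [455.2, -21.3, 183.2]
orientation: [-3.127, -0.299, 0.003]
ft_force: [1.6, -0.6, -0.6]
width: 4.8
```

Emit:
jog_arm(travel=[[0,-0.1,0],[0,-0.2,0],[0,-0.28,0],[0,-0.3,0],[0,-0.3,0],[0,-0.3,0],[0,-0.3,0],[0,-0.3,0],[0,-0.3,0],[0,-0.3,0]], dr=[[0,0,0],[0,0,0],[0,0,0],[0,0,0],[0,0,0],[0,0,0],[0,0,0],[0,0,0],[0,0,0],[0,0,0]])

```text
t: 6.15
ee_pos: [455.2, -140.8, 183.2]
orientation: [-3.127, -0.3, 0.003]
ft_force: [-0.2, -0.4, -0.4]
width: 4.8
```

```bash
python3 - <<'E'
from wr import *
state(); d=shot('wrist'); save(d,'w2.png',None,1.2); W=world(d)
x,y,z=W[...,0],W[...,1],W[...,2]
px=d["pixels"]; hsv=cv2.cvtColor(px,cv2.COLOR_RGB2HSV).astype(int); H,S,V=hsv[...,0],hsv[...,1],hsv[...,2]
m=(abs(x-440)<60)&(abs(y+62)<80)&(z>38)&(z<62)
P=W[m]; print(len(P),P[:,2].max(),cv2.minAreaRect(P[:,:2].astype(np.float32)))
m=m&(z>48); P=W[m]; print(len(P),cv2.minAreaRect(P[:,:2].astype(np.float32)))
v,u=np.nonzero(m); print(u.min(),u.max(),v.min(),v.max())
m=((H<8)|(H>172))&(S>130)&(V>50)
k,l,st,c=cv2.connectedComponentsWithStats(m.astype(np.uint8))
for i in range(1,k):
    if st[i,4]<60: continue
    P=W[l==i]; P=P[np.isfinite(P).all(1)]
    print(c[i].round(),st[i,4],len(P), P.mean(0).round(1) if len(P) else '', cv2.minAreaRect(P[:,:2].astype(np.float32)) if len(P)>5 else '')
E
```

```text
tcp [ 455.2 -140.8  183.2] phi 10.97 tilt z [-0.002  0.    -1.   ] q [-0.32  0.26  1.98 -0.    0.9  -0.52] w 4.8 f [-0.2 -0.4 -0.4] t 6.15
1899 56.982603424266706 ((442.179443359375, -63.79145431518555), (27.025766372680664, 80.68460083007812), 11.484963417053223)
1192 ((442.1717529296875, -63.7535285949707), (27.025766372680664, 80.60717010498047), 11.484963417053223)
268 296 77 162
[501. 169.] 207 207 [651.5 -63.6  83.4] ((653.1729125976562, -64.16952514648438), (8.21065616607666, 34.39404296875), 28.36634063720703)
[538. 180.] 1399 1390 [661.9 -65.2 117.6] ((698.259033203125, -66.9083480834961), (30.176128387451172, 197.98709106445312), 84.78936767578125)
[281. 275.] 950 947 [ 454.6 -131.1  220.9] ((454.7819519042969, -133.31961059570312), (5.67041540145874, 47.72078323364258), 12.038835525512695)
```

View pics/w2.png

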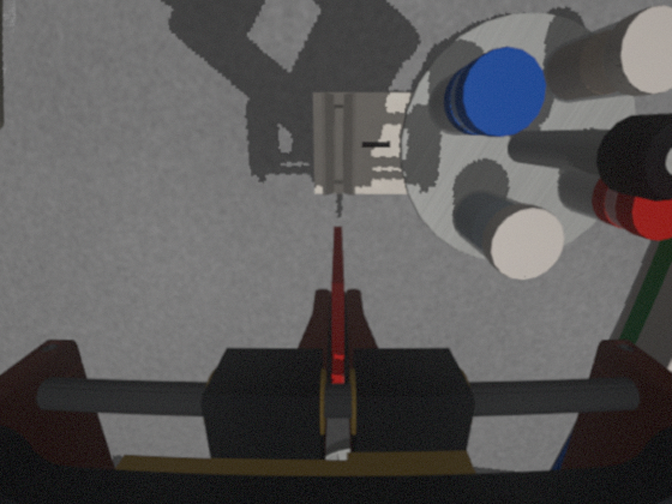

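The picture shows the slot at (340,143), with the line mark at (375,144), and the gripped card at (338,300), well aligned with the slot. I'm moving over the slot.

Emit:
jog_arm(travel=[[-0.034,0.05,0],[-0.034,0.12,-0.03],[-0.034,0.17,-0.08],[-0.034,0.189,-0.12],[-0.034,0.189,-0.15],[-0.034,0.189,-0.17],[-0.034,0.189,-0.17],[-0.034,0.189,-0.17],[-0.034,0.189,-0.17],[-0.034,0.189,-0.17]], dr=[[0,0,0.006],[0,0,0.006],[0,0,0.006],[0,0,0.006],[0,0,0.006],[0,0,0.006],[0,0,0.006],[0,0,0.006],[0,0,0.006],[0,0,0.006]])

```text
t: 7.2
ee_pos: [442.1, -65.7, 115.8]
orientation: [-3.126, -0.314, 0.001]
ft_force: [0.8, -0.1, -0.6]
width: 5.1
```

```bash
python3 - <<'E'
from wr import *
o=state(); u=np.array([-.199,.98]); n=np.array([.98,.199])
im=[]
for cam in("wrist","side","top"):
    d=shot(cam); W=world(d); px=d["pixels"]; hsv=cv2.cvtColor(px,cv2.COLOR_RGB2HSV).astype(int); H,S,V=hsv[...,0],hsv[...,1],hsv[...,2]
    rel=W[...,:2]-o['ee_pos'][:2]; a=rel@n; b=rel@u; z=W[...,2]
    red=((H<8)|(H>172))&(S>110)&(V>40)&(abs(a)<15)&(abs(b)<45)&(z>60)
    sl=(z>44)&(z<58)&(abs(a)<30)&(abs(b)<60)&(S<60)
    for nm,m in(('card',red),('slot',sl)):
        if m.sum()>5: print(cam,nm,m.sum(),'a',np.percentile(a[m],[2,50,98]).round(1),'b',np.percentile(b[m],[1,50,99]).round(1),'z',np.percentile(z[m],[1,99]).round(1))
    if cam!='top': 
        c=px[60:300,150:430] if cam=='wrist' else px[180:260,270:370]
        im.append(cv2.resize(cv2.cvtColor(c,cv2.COLOR_RGB2BGR),(400,343)))
cv2.imwrite('pics/c3.png',np.hstack(im))
E
```

```text
tcp [442.1 -65.7 115.8] phi 11.46 tilt z [-0.001 -0.    -1.   ] q [-0.17  0.34  2.09 -0.    0.71 -0.37] w 5.1 f [ 0.8 -0.1 -0.6] t 7.2
wrist card 1179 a [-1.5  1.1  3.6] b [-15.4  13.5  30.9] z [ 75.5 208.5]
wrist slot 1556 a [-12.6  -4.   13.7] b [-18.6  14.5  41.5] z [44.2 55.6]
side card 253 a [-13.2  -0.6  12. ] b [-1.6 21.5 33.3] z [ 71.6 280.5]
side slot 131 a [-17.3   1.1   8.5] b [-34.8  11.1  43.5] z [44.1 56.9]
```

View pics/c3.png

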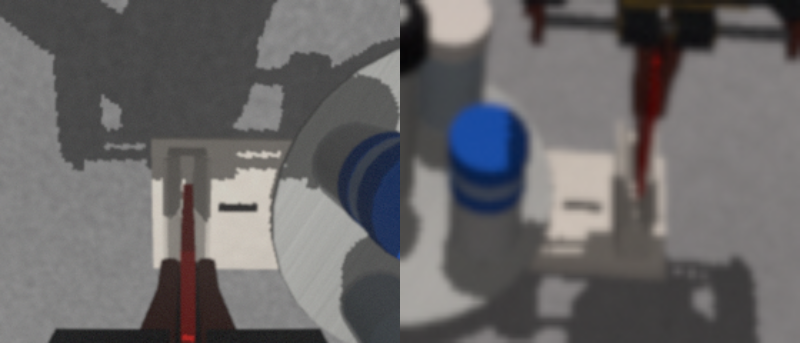

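Wrist crop: the card edge at (188,225) is centred in the slot at (188,180). The numbers agree within about 0.5 mm both ways, so I'm inserting slowly.

Emit:
jog_arm(travel=[[0,0,-0.015],[0,0,-0.03],[0,0,-0.045],[0,0,-0.06],[0,0,-0.07],[0,0,-0.08],[0,0,-0.09],[0,0,-0.1],[0,0,-0.1],[0,0,-0.1]], dr=[[0,0,0],[0,0,0],[0,0,0],[0,0,0],[0,0,0],[0,0,0],[0,0,0],[0,0,0],[0,0,0],[0,0,0]])

```text
t: 8.35
ee_pos: [441.8, -65.5, 75.5]
orientation: [-3.126, -0.314, 0.002]
ft_force: [0.1, 0.0, -0.3]
width: 4.8
```

Emit:
jog_arm(travel=[[0,0,-0.006],[0,0,-0.012],[0,0,-0.018],[0,0,-0.022],[0,0,-0.025],[0,0,-0.027],[0,0,-0.028],[0,0,-0.028],[0,0,-0.028],[0,0,-0.028]], dr=[[0,0,0],[0,0,0],[0,0,0],[0,0,0],[0,0,0],[0,0,0],[0,0,0],[0,0,0],[0,0,0],[0,0,0]])

```text
t: 9.35
ee_pos: [441.8, -65.4, 65.0]
orientation: [-3.126, -0.314, 0.002]
ft_force: [-2.4, 0.1, 12.9]
width: 5.0
```

Emit:
jog_arm(travel=[[0,0,0],[0,0,0],[0,0,0],[0,0,0],[0,0,0],[0,0,0],[0,0,0],[0,0,0],[0,0,0],[0,0,0]], dr=[[0,0,0],[0,0,0],[0,0,0],[0,0,0],[0,0,0],[0,0,0],[0,0,0],[0,0,0],[0,0,0],[0,0,0]], hand=-0.3)

```text
t: 10.35
ee_pos: [441.8, -65.5, 65.0]
orientation: [-3.126, -0.314, 0.002]
ft_force: [0.4, 0.1, 0.2]
width: 30.7
```

Emit:
jog_arm(travel=[[0,0,0.05],[0,0,0.15],[0,0,0.27],[0,0,0.38],[0,0,0.38],[0,-0.15,0.38],[0,-0.22,0.38],[0,-0.22,0.38],[0,-0.22,0.38],[0,-0.22,0.38]], dr=[[0,0,0],[0,0,0],[0,0,0],[0,0,0],[0,0,0],[0,0,0.1],[0,0,0.1],[0,0,0.1],[0,0,0.1],[0,0,0.1]])

```text
t: 11.35
ee_pos: [441.3, -152.7, 216.3]
orientation: [-3.091, -0.558, 0.004]
ft_force: [0.2, -0.8, -0.2]
width: 30.6
```

```bash
python3 - <<'E'
from wr import *
o=state(); u=np.array([-.199,.98]); n=np.array([.98,.199]); c=np.array([441.5,-64.5])
for cam in("wrist","side"):
    d=shot(cam); W=world(d); px=d["pixels"]; hsv=cv2.cvtColor(px,cv2.COLOR_RGB2HSV).astype(int); H,S,V=hsv[...,0],hsv[...,1],hsv[...,2]
    rel=W[...,:2]-c; a=rel@n; b=rel@u; z=W[...,2]
    m=((H<8)|(H>172))&(S>110)&(V>40)&(abs(a)<15)&(abs(b)<45)&(z>40)
    print(cam,m.sum(),'zmax',np.percentile(z[m],98)); t=m&(z>np.percentile(z[m],98)-5)
    print(cv2.minAreaRect(W[t][:,:2].astype(np.float32)))
    x,y=W[...,0],W[...,1]
    for nm,q in (('red',((H<8)|(H>172))&(S>120)),('blue',(H>100)&(H<130)&(S>120)),('knob',(V<75))):
        q=q&((z>112)&(z<126) if nm!='knob' else (z>176)&(z<187))&(np.hypot(x-602,y+31)<115)
        if q.sum()>20: r=cv2.minEnclosingCircle(W[q][:,:2].astype(np.float32)); print(nm,q.sum(),np.median(W[q],0).round(1),r)
    save(d,f'rel_{cam}.png',None,1.2)
E
```

```text
tcp [ 441.3 -152.7  216.3] phi 20.47 tilt z [-0.003  0.001 -1.   ] q [-0.36  0.2   1.97 -0.    0.97 -0.72] w 30.6 f [ 0.2 -0.8 -0.2] t 11.35
wrist 558 zmax 104.1422362137953
((442.1705627441406, -64.55606079101562), (5.223150730133057, 59.01313781738281), 11.455945014953613)
red 1486 [671.8 -60.  118.8] ((671.650634765625, -54.99379348754883), 26.717321395874023)
blue 2987 [533.1 -11.5 118.8] ((534.47802734375, -10.992252349853516), 26.403547286987305)
knob 1716 [592.9 -37.6 182.3] ((601.091064453125, -32.72050094604492), 21.455810546875)
side 72 zmax 103.7868285980531
((438.136962890625, -57.742919921875), (0.5065192580223083, 42.35185241699219), 10.462051391601562)
red 246 [668.3 -51.2 117.7] ((668.6727294921875, -54.74863052368164), 26.914073944091797)
blue 273 [531.7  -8.6 118.1] ((531.7802734375, -10.899620056152344), 28.068981170654297)
knob 141 [599.1 -25.6 181.6] ((599.9662475585938, -32.105308532714844), 21.95220375061035)
```

View pics/rel_wrist.png

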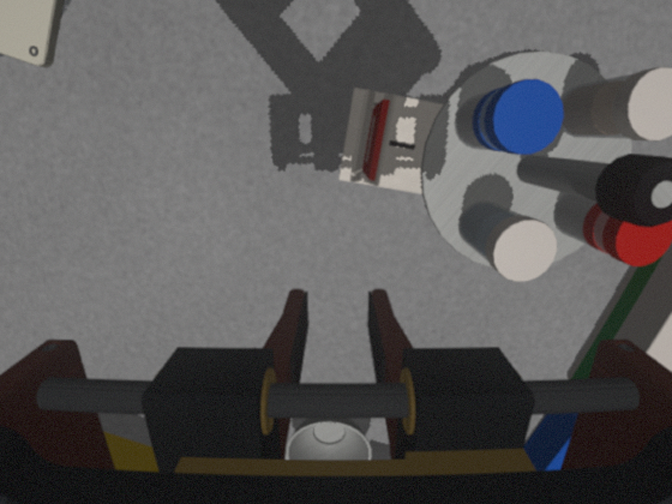

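The released card stands in the slot at (377,140), square, with its top at full-home height. The red lid is at (640,235) and must turn about -151 deg (clockwise), so I'll pre-rotate the wrist to make that one twist.

Emit:
jog_arm(travel=[[0.1,0.075,0.03],[0.2,0.15,0.03],[0.3,0.22,0.03],[0.4,0.3,0.03],[0.402,0.3,0.03],[0.402,0.3,0.03],[0.402,0.3,0.0],[0.402,0.3,-0.05],[0.402,0.3,-0.1],[0.402,0.3,-0.1]], dr=[[0,0,0.09],[0,0,0.18],[0,0,0.27],[0,0,0.36],[0,0,0.45],[0,0,0.54],[0,0,0.58],[0,0,0.58],[0,0,0.58],[0,0,0.58]], hand=1.0)

```text
t: 12.45
ee_pos: [600.2, -31.0, 173.9]
orientation: [-2.525, -1.863, 0.01]
ft_force: [0.6, -0.0, 0.6]
width: 87.9
```

```bash
python3 -c "
from wr import *
state()"
```

```text
tcp [600.2 -31.  173.9] phi 72.84 tilt z [-0.007 -0.001 -1.   ] q [-0.07  0.45  1.72 -0.    0.98 -1.34] w 87.9 f [ 0.6 -0.   0.6] t 12.45
```

Emit:
jog_arm(travel=[[0.004,-0.004,-0.02],[0.004,-0.004,-0.04],[0.004,-0.004,-0.057],[0.004,-0.004,-0.057],[0.004,-0.004,-0.057],[0.004,-0.004,-0.057],[0.004,-0.004,-0.057],[0.004,-0.004,-0.057],[0.004,-0.004,-0.057],[0.004,-0.004,-0.057]], dr=[[0,0,0],[0,0,0],[0,0,0],[0,0,0],[0,0,0],[0,0,0],[0,0,0],[0,0,0],[0,0,0],[0,0,0]])

```text
t: 13.45
ee_pos: [601.9, -32.6, 151.2]
orientation: [-2.525, -1.863, 0.01]
ft_force: [0.3, -0.0, -0.4]
width: 87.9
```

Emit:
jog_arm(travel=[[0,0,0],[0,0,0],[0,0,0],[0,0,0],[0,0,0],[0,0,0],[0,0,0],[0,0,0],[0,0,0],[0,0,0]], dr=[[0,0,0],[0,0,0],[0,0,0],[0,0,0],[0,0,0],[0,0,0],[0,0,0],[0,0,0],[0,0,0],[0,0,0]], hand=-1)

```text
t: 14.45
ee_pos: [601.9, -32.6, 151.2]
orientation: [-2.526, -1.863, 0.01]
ft_force: [0.7, -0.0, -0.8]
width: 43.6
```

Emit:
jog_arm(travel=[[0,0,0],[0,0,0],[0,0,0],[0,0,0],[0,0,0],[0,0,0],[0,0,0],[0,0,0],[0,0,0],[0,0,0]], dr=[[0,0,-0.03],[0,0,-0.09],[0,0,-0.16],[0,0,-0.23],[0,0,-0.3],[0,0,-0.37],[0,0,-0.44],[0,0,-0.5],[0,0,-0.54],[0,0,-0.56]])

```text
t: 15.45
ee_pos: [602.4, -32.0, 151.2]
orientation: [-3.076, -0.607, 0.005]
ft_force: [2.3, 2.9, -2.6]
width: 43.7
```

Emit:
jog_arm(travel=[[0,0,0],[0,0,0],[0,0,0],[0,0,0],[0,0,0],[0,0,0],[0,0,0],[0,0,0],[0,0,0],[0,0,0]], dr=[[0,0,-0.03],[0,0,-0.09],[0,0,-0.16],[0,0,-0.23],[0,0,-0.3],[0,0,-0.37],[0,0,-0.44],[0,0,-0.5],[0,0,-0.54],[0,0,-0.56]])

```text
t: 16.45
ee_pos: [603.3, -32.0, 151.2]
orientation: [-3.04, 0.764, -0.002]
ft_force: [4.6, 0.9, -2.8]
width: 43.6
```

```bash
cat > ck.py <<'E'
from wr import *
def check(cams=("wrist","side","top"),pic=None):
    state()
    for cam in cams:
        d=shot(cam); W=world(d); px=d["pixels"]; hsv=cv2.cvtColor(px,cv2.COLOR_RGB2HSV).astype(int); H,S,V=hsv[...,0],hsv[...,1],hsv[...,2]
        x,y,z=W[...,0],W[...,1],W[...,2]; P={}
        for nm,q in (('red',((H<8)|(H>172))&(S>120)),('blue',(H>100)&(H<130)&(S>120))):
            q=q&(z>112)&(z<126)&(np.hypot(x-602,y+32)<115)
            if q.sum()>15: r=cv2.minEnclosingCircle(W[q][:,:2].astype(np.float32)); P[nm]=np.array(r[0]); a=P[nm]-[602,-32.6]; print(cam,nm,q.sum(),P[nm].round(1),'rad',round(r[1],1),'ang',np.degrees(np.arctan2(a[1],a[0])).round(1))
        q=((H<8)|(H>172))&(S>110)&(abs(x-441)<30)&(abs(y+64)<45)&(z>96)&(z<110)
        if q.sum()>10: print(' card',q.sum(),cv2.minAreaRect(W[q][:,:2].astype(np.float32)),np.percentile(z[q],95))
        if pic: save(d,f'{pic}_{cam}.png',None,1.2)
E
python3 -c "
from ck import *
check()"
```

```text
tcp [603.3 -32.  151.2] phi -28.21 tilt z [ 0.003  0.006 -1.   ] q [-0.08  0.48  1.73  0.01  0.93  0.41] w 43.6 f [ 4.6  0.9 -2.8] t 16.45
wrist red 391 [571.6 -92.4] rad 25.2 ang -116.9
wrist blue 4849 [638.2  31.2] rad 25.9 ang 60.4
side red 65 [559.8 -86.8] rad 22.9 ang -127.9
side blue 269 [633.4  30.5] rad 27.0 ang 63.6
 card 26 ((439.3913269042969, -64.76265716552734), (3.7359750270843506, 64.22067260742188), 13.085844993591309) 104.87812168394372
top red 72 [562.6 -82.3] rad 18.7 ang -128.4
top blue 33 [637.7  46.9] rad 16.7 ang 65.8
```

Emit:
jog_arm(travel=[[-0.001,-0.001,0],[-0.002,-0.001,0],[-0.002,-0.001,0],[-0.002,-0.001,0],[-0.002,-0.001,0],[-0.002,-0.001,0],[-0.002,-0.001,0],[-0.002,-0.001,0],[-0.002,-0.001,0],[-0.002,-0.001,0]], dr=[[0,0,-0.04],[0,0,-0.1],[0,0,-0.17],[0,0,-0.24],[0,0,-0.31],[0,0,-0.38],[0,0,-0.45],[0,0,-0.51],[0,0,-0.54],[0,0,-0.553]])

```text
t: 17.6
ee_pos: [603.8, -32.7, 151.3]
orientation: [-2.438, 1.97, -0.011]
ft_force: [7.3, -1.4, -5.6]
width: 43.8
```

Emit:
jog_arm(travel=[[0,0,0],[0,0,0],[0,0,0],[0,0,0],[0,0,0],[0,0,0],[0,0,0],[0,0,0],[0,0,0],[0,0,0]], dr=[[0,0,0],[0,0,0],[0,0,0],[0,0,0],[0,0,0],[0,0,0],[0,0,0],[0,0,0],[0,0,0],[0,0,0]])

```text
t: 18.6
ee_pos: [603.8, -32.6, 151.2]
orientation: [-2.438, 1.969, -0.011]
ft_force: [3.8, -1.0, -3.8]
width: 43.7
```

```bash
python3 -c "
from ck import *
check(pic='fin')"
```

```text
tcp [603.8 -32.6 151.2] phi -77.86 tilt z [ 0.01   0.001 -1.   ] q [-0.07  0.48  1.73  0.    0.92  1.28] w 43.7 f [ 3.8 -1.  -3.8] t 18.6
wrist red 392 [536.4 -46.3] rad 25.6 ang -168.2
wrist blue 4857 [674.2 -17.2] rad 25.9 ang 12.1
 card 186 ((445.4930114746094, -64.33325958251953), (2.8643369674682617, 56.93191909790039), 11.666644096374512) 99.9360921609701
side red 259 [531.4 -48.5] rad 28.8 ang -167.3
side blue 255 [671.1 -16.9] rad 26.5 ang 12.8
 card 27 ((439.0875244140625, -63.39849090576172), (3.7120699882507324, 58.79165267944336), 13.478754997253418) 103.92788374349337
top red 54 [542.1 -47.6] rad 19.9 ang -166.0
```

View pics/fin_side.png

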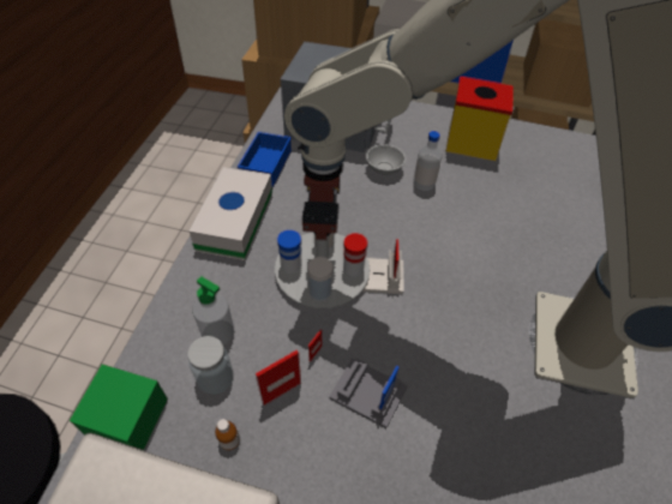

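The side picture shows the red jar at (355,250) directly behind the card at (396,262), the hand still on the knob, and the blue card in its rack at (388,388). The red jar is about 1 deg off line, roughly 1 mm sideways against the 9 mm allowed. I'm handing in.

```bash
python3 -c "
from wr import *
state(); print(ticket.close_job())"
```

```text
tcp [603.8 -32.6 151.2] phi -77.86 tilt z [ 0.01   0.001 -1.   ] q [-0.07  0.48  1.73  0.    0.92  1.28] w 43.7 f [ 3.3 -0.3 -3.5] t 18.75
the job is handed in; nothing more can be done
None
```

The red card is fully home in the carousel's front slot and let go, and the red jar stands at the front behind it. I handed in at t = 18.75 s with the gripper still holding the knob; no verdict was reported.

- **Card:** It bottomed out in the slot with a 12.9 N push. After release the wrist camera put its top at about 104 mm (nominal 102, and the same camera read the card about 3 mm high in the rack), with the card within 0.5 deg of the slot's direction.
- **Jar:** I turned the carousel about 151 deg clockwise in one grip. The red jar ended within about 1 deg of the front line by the wrist and side cameras, roughly 1 mm sideways against the 9 mm allowed.
- **Hold:** The fingers stayed closed on the knob at 43.7 mm, on the fixed half-of-maximum grip, and the arm held still for the last second. I did not measure the finger force on the turntable itself.
- **Other things:** The blue card is still in its rack, and the other items look unmoved in the last side picture.

**Readings that disagreed:** The top camera put the red jar about 3 deg off, because the arm partly hid the lid. In the final check the card also read slightly differently: the wrist camera saw only part of it, and the side camera gave an angle about 2 deg off. Neither points to a real shift.

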